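# Lock the swivel and pump the bar clamp up on a carburettor float chamber

### The arm

A 7-joint arm with a two-finger parallel gripper is mounted at the origin on the work surface. World frame = base frame: x ahead of the robot, y to its left, z up, the work surface at z = 0. Lengths are in m, angles in rad, forces in N, time in s.
With the tool pointing down it reaches from about 0.4 to 0.875 m from the base axis. Payload 19.3 kg.
Tool frame: the origin (TCP) lies midway between the tips of the shut fingers; the grasp point (between the pads) lies 19 mm behind it; z points along the fingers, y is the line along which they close (so a half turn about z gives the same grasp; the last joint's range is limited). The gripper opens to 85 mm and grips with 20 to 120 N. Pads are 22 mm wide; open, the fingers measure 114 mm over their backs; the gripper's body (76 mm by 85 mm) begins 54 mm behind the grasp point. The pads swing forward as they close: fully open they stand 13 mm farther back than shut.
Start: joints at [1.075, 0.521, -0.036, 1.599, 0.021, 1.021, -0.113], TCP at [0.258, -0.569, 0.231] pointing down, gripper open.
Joint ranges: [-2.91, 2.91], [-0.3, 2.13], [-1.5, 1.42], [0.17, 2.43], [-1.26, 4.41], [0.16, 1.93], [-2.52, 2.52]. Speed limits (rad/s): [1.89, 1.89, 2.39, 2.39, 3.01, 3.01, 3.01].

### API

Orientations are given as [roll, pitch, yaw] about the fixed x, y, z axes, in that order (R = Rz(yaw) Ry(pitch) Rx(roll)).
In Python, from workcell import * gives the robot as it stands. The module is installed in compiled form; this text tells all that it offers.
- The arm moves only by the tool play_rows, never from a script. Its argument "deltas" is a list of rows, each a list of 7 numbers: the shift along the tool's x, y, z in units of 500 mm (1.0 is 500 mm), then the turn, a rotation vector about the tool's x, y, z in units of 120 degrees (1.0 is 120 degrees), then the closure, from 0 (fully open) to 1 (shut). A call has 1 to 10 rows; each row is the pose to reach, as a shift and turn from the pose commanded when the call began, along the tool's axes at that moment; what a row does not reach only later rows make up. A row lasts 1/10 s, in which the tool goes at most 50 mm and 8.59 degrees, less where a joint would pass 70% of its speed; a pose out of reach is approached as far as the arm can. A call with a number of a shift or a turn outside -1 to 1 is refused whole. A call with a gripper value outside its range is refused whole. The fingers move at their own pace and stop on an object; "newtons" is the grip in N (left out, the last holds). Time passes only in rows, so rows that repeat a pose let the fingers close. It gives the time, the measured TCP pose, the force, the opening and the grip force at its end, in the units of the state.
- observe(): the state, without advancing time (a new reading comes with each control period).
- grab_frame(name): name is "side" or "top" or "wrist"; returns the picture (420x560x3 uint8, red, green, blue); there is no depth.
- get_calibration(name): a dict with "fovy" (degrees; the focal length in pixels is half the picture's height over the tangent of half this angle, whatever the lens; pixels are square), "cx", "cy" (the principal point, pixels), "xyz" and "rotation" of the camera in the world. Camera axes: x right, y down, z forward; pixel columns grow to the right and rows downward; lengths in m; the calibration is good to about 2 mm. A picture is of the moment at which its call begins: read the wrist's pose just before it. get_calibration takes no time and is no camera call; for the wrist camera it gives the pose at the moment of the call.
- job_done(): hands the job in; it is judged then, once.
The state is a dict: "clock": time; "qpos": joint angles; "qd": joint speeds; "joint_efforts": joint torques, N m; "position": TCP position; "tool_rot": TCP orientation; "force": force on the tool from outside, world axes, zero at the start; "moment": the same for the moment, N m; "grip_width": finger opening in m; "finger_force": force on a finger pad.
Only numpy, scipy, OpenCV 4.12 (cv2) and the standard library are available. Lean on these libraries where they do the work, as an engineer would, in place of code of your own. Each camera call takes 0.05 s, during which the arm holds its last target. There are 200 camera calls.

### The job

The bench clamp is to hold the light-alloy float chamber for cleaning. First turn the lever of the lock ring clockwise to its locked mark, up against its stop, so that the clamp cannot swing from the way it faces now; then pump the clamp's trigger against its handle until the moving jaw has come up and grips the chamber firmly between both jaws, and no further, so that the thin casting is not crushed. Close the jaw with the trigger only, leave the chamber and the other things on the bench alone, and finish while still holding the trigger squeezed, with the chamber gripped.

Things in the scene. Friction and masses are not known exactly. Their poses are not given: they have to be found in the camera images.
- mount: Round dark steel base plate, 168 mm across, 10 mm thick, bolted down; origin on the bench at the swivel axis, z up. In its frame the clamp's steel bar lies along y over the middle, 54 to 77 mm up; handle and trigger stand up towards -y, the moving jaw towards +y, the lock-ring lever on the -x side. On the rim one stroke marks the lever's open place, a pair of strokes its locked place.
- lock_ring (a joint): Turn of the captive lock ring about the base's vertical axis, rad, growing clockwise seen from above. 0 = open (lever 33 degrees to the handle's side of the base's -x); 1.15 = locked mark (33 degrees to the moving jaw's side of -x), firm stop at 1.18. Turns with 2 N at the knob, up to 12 N over the last 0.25 rad, where its cam sets the swivel brake; stays where it is left. Starts at 0 to 0.3.
- ring_knob (a point): Point on the axis of the upright black knob at the end of the lock ring's lever, 50 mm above the bench, 125 mm from the base's axis. The knob is round, 19 mm across here (15 to 22 elsewhere), and stands free from 25 to 72 mm above the bench; the flat lever, 16 mm wide and 10 mm thick, lies under it.
- clamp (a joint): Swing of the whole clamp (handle, trigger, both jaws, rails) about the base's vertical axis, rad, counter-clockwise seen from above, 0 at the start. It swings easily while the ring is open and is braked firmly when the ring is locked.
- handle_grip (a point): Front face (towards trigger and jaws) of the clamp's upright pistol handle, mid width, 165 mm above the bench; axes as the clamp's: y along the bar towards the moving jaw, z up. The handle is fixed on the clamp, 22 mm thick (from this point to -y), 28 mm wide along x, its top 202 mm above the bench.
- trigger_grip (a point): Front face (towards the jaws) of the upright trigger blade, mid width, 165 mm above the bench, 125 mm above its pivot; moves with it. Blade 12 mm thick along y, 20 mm wide along x, from 95 to 185 mm up. Free, its rear is 20 mm from the handle: blade, gap and handle are 54 mm over all; squeezed to the stop about 38 mm. In front, the fixed jaw reaches only 130 mm above the bench.
- trigger (a joint): Squeeze of the trigger to the handle (-y), rad: 0 free, 0.128 at its stop (16 mm at the grip point). A spring (3 to 4 N at the grip point) returns it. Its pawl drives the bar by 3 mm ratchet teeth: each full stroke closes the jaw one tooth, 3 mm; under about 0.10 rad no new tooth is caught. Push at the jaw is 3.5 times the push at the grip point (above the spring), less 14 N of drag.
- jaw (a joint): Travel of the toothed steel bar with the moving jaw, m, growing as the jaw closes (towards -y). With nothing gripped its pad face lies 89 mm minus this value from the fixed jaw's pad face. With the trigger let back the bar stays put, its friction brake holding up to 14 N. Starts at 0.018 to 0.032.
- jaw_face (a point): Centre of the face of the moving jaw's rubber pad, 105 mm above the bench; the pad is 42 mm wide and 42 mm tall.
- body_jaw_face (a point): Centre of the face of the fixed jaw's pad, 105 mm above the bench, 5 mm to the -y side of the swivel axis.
- jaw_pad: The moving jaw's thick soft rubber pad (origin at its centre, 5 mm behind its face). It gives by 1 mm for each 15 N, so the grip on the chamber is 15 N for each mm by which the jaw goes on after both jaws touch the chamber (jaw travel 0.045). A firm grip is 20 to 60 N, held by the squeezed trigger; with the trigger let go only about 14 N remain.
- chamber: Open-topped light-alloy float chamber, a thin-walled box 54 (x) by 44 (y) by 40 mm (z), loose, 0.2 to 0.35 kg, with a brass spigot on its +x side; origin at the centre of its underside. It stands on the clamp's two rails, 80 mm above the bench, between the jaws, 2 to 7 mm off the fixed jaw; the moving jaw pushes it up to the fixed jaw. Its walls give way at 90 N.
- wrench: Steel wrench lying on the bench, 180 mm long; bystander, origin under its middle.
- oil_can: Closed can standing on the bench, 60 mm across, 130 mm tall; bystander, origin at the centre of its underside.
- screwdriver: Screwdriver lying on the bench, 200 mm long; bystander, origin under its middle.

How it is judged:
On the way, in this order (a step that is already met when the one before it is completed fails the run):
1. the lock ring stands at its locked mark (value of joint lock_ring above 1.1 rad), for 0.2 s.
2. the moving jaw bears on the chamber and pins it against the fixed jaw (over 6 N) (contact force between jaw_pad and chamber above 6 N), for 0.2 s.
At the end, for the whole second after the job is handed in: The lock ring is at its locked mark (over 1.10 rad), the clamp faces as it did within 0.15 rad, the jaw grips the chamber with 15 to 90 N, the chamber stands level on the rails, and the fingers still press the trigger (over 3 N) and hold it squeezed off its rest (value of joint lock_ring above 1.1 rad and value of joint clamp between -0.15 and 0.15 rad and contact force between jaw_pad and chamber between 15 and 90 N and contact force between the fingers and trigger_c0 above 3 N and value of joint trigger above 0.02 rad and height (world z) of chamber between 0.074 and 0.086 m and angle between chamber's own z axis and vertical below 0.1 rad); the arm keeps its last pose, push and grip.
It fails at once if the chamber is crushed: over 90 N between jaw and chamber (contact force between jaw_pad and chamber above 90 N).
It fails at once if the robot handles the chamber (contact force between any of the arm, the fingers and chamber above 2 N).
It fails at once if the jaw or bar is pushed by hand instead of pumped (contact force between any of the arm, the fingers and jaw above 6 N).
It fails at once if a bystander is moved by more than 30 mm (distance of any of wrench, oil_can, screwdriver from where it was at the start of the episode above 0.03 m).
It also fails if it takes over 58 s, if anything falls off the work surface, if the arm or the gripper's body presses on something with over 40 N, if the wrist force passes 120 N, or if a joint passes its speed limit or range.

## Working session

There is one attempt and no reset: what is moved stays moved. The work goes in short steps, Python scripts to look and compute and a tool call to move; the robot and the scene stay as the last step left them, time stands still between calls to the robot, and variables do not carry over. Pictures are saved under pics/ and viewed, at most 10 in all, crops included, and the job is handed in when it is done.

Besides the shell and the picture viewer there is one more tool, called after "Call:" by a JSON object that holds its "method" and its "body". play_rows: Moves the arm, as the interface text tells. Its arguments: {"type":"object","properties":{"deltas":{"type":"array"},"newtons":{"type":"number"}},"required":["deltas"]}

```bash
mkdir -p pics && python3 - <<'E'
from workcell import *
import cv2
s=observe();print(s)
for n in ("top","side"):
    c=get_calibration(n);print(n,c)
    im=grab_frame(n);cv2.imwrite(f"pics/{n}0.png",im[:,:,::-1])
E
```

```text
{'clock': 0.0, 'qpos': array([ 1.07479404,  0.52201187, -0.03631464,  1.60000202,  0.02120337,
        1.0210926 , -0.11279705]), 'qd': array([-0.00028454, -0.00058242, -0.00136661, -0.00059097,  0.00103134,
       -0.00088744,  0.00155873]), 'joint_efforts': array([ 1.50222357e-03, -9.27121353e+01,  1.98067881e+00, -3.69928765e+01,
        1.79689057e-02,  8.38325388e-03,  6.56109833e-06]), 'position': array([ 0.2579779 , -0.56890628,  0.23072935]), 'tool_rot': array([-3.14046745e+00,  8.96129581e-05,  4.25785899e-01]), 'force': array([-0.27409244, -0.23522916, -0.57483979]), 'moment': array([ 0.00468229, -0.0444589 ,  0.00775882]), 'finger_force': 0.0, 'grip_width': 0.08503079370685176}
top {'fovy': 54.01671821697272, 'cx': 278.8435836126504, 'cy': 209.83616096470902, 'xyz': array([ 0.45192373, -0.02873664,  0.99585615]), 'rotation': array([-2.98063197,  0.01576596, -1.58008222])}
side {'fovy': 47.38639578429947, 'cx': 286.60751231533266, 'cy': 212.5112560173135, 'xyz': array([0.20179305, 0.90145417, 0.82020633]), 'rotation': array([-2.16344639,  0.00778192, -2.76527523])}
```

View pics/top0.png

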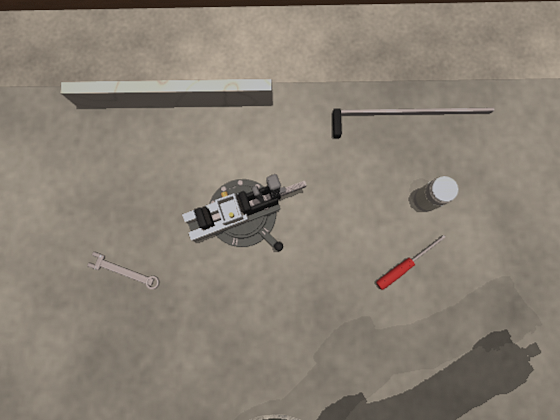

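View pics/side0.png

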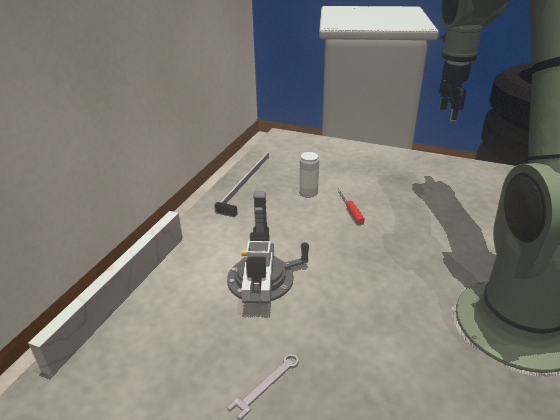

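The top view shows the clamp at about (243,212), with handle and trigger to the right near (272,188), the jaw to the left near (203,217) and the knob at (278,246). The side view shows the handle at (260,200) and the knob at (305,248). I'll zoom in on both.

```bash
cat > h.py <<'E'
from workcell import *
import numpy as np, cv2
from scipy.spatial.transform import Rotation as R
def ray(c,u,v):
    f=210/np.tan(np.radians(c["fovy"])/2)
    d=R.from_euler("xyz",c["rotation"]).apply([(u-c["cx"])/f,(v-c["cy"])/f,1.0])
    return np.array(c["xyz"]),d/np.linalg.norm(d)
def onplane(c,u,v,z):
    o,d=ray(c,u,v);return o+d*(z-o[2])/d[2]
def tri(views):
    A=np.zeros((3,3));b=np.zeros(3)
    rs=[ray(*v) for v in views]
    for o,d in rs:
        P=np.eye(3)-np.outer(d,d);A+=P;b+=P@o
    x=np.linalg.solve(A,b)
    return x,[float(np.linalg.norm(np.cross(x-o,d))) for o,d in rs]
def proj(c,p):
    f=210/np.tan(np.radians(c["fovy"])/2)
    q=R.from_euler("xyz",c["rotation"]).inv().apply(np.array(p)-c["xyz"])
    return np.stack([c["cx"]+f*q[...,0]/q[...,2],c["cy"]+f*q[...,1]/q[...,2]],-1)
E
python3 - <<'E'
import cv2,numpy as np
t=cv2.imread("pics/top0.png")[165:260,175:315];s=cv2.imread("pics/side0.png")[185:325,210:330]
t=cv2.resize(t,None,fx=3.4,fy=3.4,interpolation=cv2.INTER_CUBIC);s=cv2.resize(s,None,fx=2.6,fy=2.6,interpolation=cv2.INTER_CUBIC)
print(t.shape,s.shape)
o=np.zeros((max(t.shape[0],s.shape[0]),t.shape[1]+s.shape[1],3),np.uint8)
o[:t.shape[0],:t.shape[1]]=t;o[:s.shape[0],t.shape[1]:]=s
cv2.imwrite("pics/z0.png",o)
E
```

```text
(323, 476, 3) (364, 312, 3)
```

View pics/z0.png

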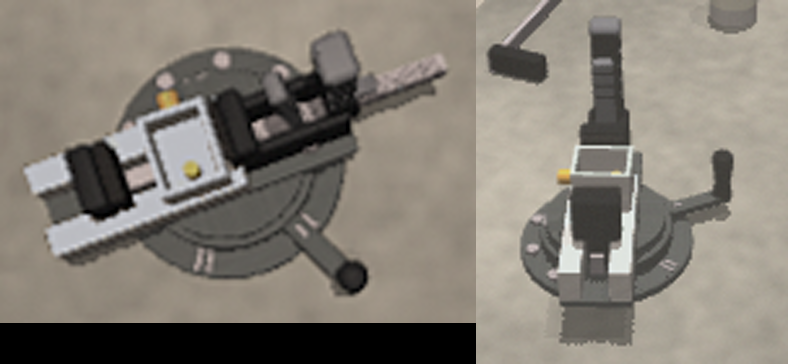

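The zoom shows the disc centre at about (243.8,212.4) and the knob top at (278.5,246.2) in the top view. The side view has the knob top at (304.6,244.6). The handle top is at about (273,178) and (259.6,194.6), and the trigger top at (258,191) and (259,210).

```bash
python3 - <<'E'
from h import *
t=get_calibration("top");s=get_calibration("side")
np.set_printoptions(precision=4,suppress=True)
Z=lambda u,v:(175+(u+.5)/3.4-.5,165+(v+.5)/3.4-.5)
S=lambda u,v:(210+(u+.5-476)/2.6-.5,185+(v+.5)/2.6-.5)
c=onplane(t,*Z(234,161),.01);print("centre",c)
p,e=tri([(t,*Z(352,275)),(s,*S(722,156))]);print("knobtop",p,e)
print(np.hypot(*(p-c)[:2]))
for n,a,b in (("handletop",(334,44),(605,24)),("trigtop",(283,85),(603,63)),("jawtop",(95,165),(597,190))):
    p,e=tri([(t,*Z(*a)),(s,*S(*b))]);print(n,p,e,(p-c)[:2])
for a,z in (((28,170),.08),((205,95),.08),((52,255),.08),((355,150),.08),((204,262),.01),((308,222),.01),((440,62),.07)):
    p=onplane(t,*Z(*a),z);print(a,p[:2],(p-c)[:2], np.degrees(np.arctan2(*(p-c)[1::-1])))
E
```

```text
centre [0.6078 0.0712 0.01  ]
knobtop [ 0.5211 -0.0133  0.0689] [0.00018663649263189947, 0.00018663649263162902]
0.1210782145339645
handletop [ 0.6426 -0.0073  0.199 ] [0.0038383915191365723, 0.003838391519136504] [ 0.0348 -0.0784]
trigtop [0.627  0.0251 0.1772] [3.6014638223530914e-05, 3.601463822363164e-05] [ 0.0191 -0.0461]
jawtop [0.5841 0.1453 0.1296] [0.0034238888661412424, 0.003423888866141344] [-0.0238  0.0741]
(28, 170) [0.5923 0.201 ] [-0.0155  0.1298] 96.81371227077861
(205, 95) [0.6416 0.0837] [0.0338 0.0125] 20.31075041166616
(52, 255) [0.5357 0.1836] [-0.0722  0.1124] 122.71585303464938
(355, 150) [ 0.6032 -0.0162] [-0.0046 -0.0874] -93.03734849803404
(204, 262) [0.536  0.0921] [-0.0719  0.0209] 163.81013740885837
(308, 222) [0.5635 0.0185] [-0.0443 -0.0527] -130.09482180959589
(440, 62) [ 0.6645 -0.0741] [ 0.0566 -0.1453] -68.69967985289726
```

```bash
cat >> h.py <<'E'
def delta(targets,s=None):
    "targets: (x,y,z,yaw_deg) tool down -> unit rows"
    s=s or observe();R0=R.from_euler("xyz",s["tool_rot"])
    for x,y,z,yaw in targets:
        d=R0.inv().apply(np.array([x,y,z])-s["position"])/.5
        r=np.degrees((R0.inv()*R.from_euler("xyz",[180,0,yaw],degrees=True)).as_rotvec())/120
        print(np.round(np.r_[d,r],3).tolist())
E
python3 -c "
from h import *
delta([(.40,-.2,.28,30),(.515,-.018,.30,44)])"
```

```text
[0.563, -0.555, -0.098, -0.0, 0.0, -0.047]
[0.923, -0.791, -0.138, -0.0, -0.0, -0.163]
```

Call:
{"method": "play_rows", "body": {"deltas": [[0.563, -0.555, -0.1, 0, 0, -0.047, 0], [0.563, -0.555, -0.1, 0, 0, -0.047, 0], [0.563, -0.555, -0.1, 0, 0, -0.047, 0], [0.563, -0.555, -0.1, 0, 0, -0.047, 0], [0.563, -0.555, -0.1, 0, 0, -0.047, 0], [0.563, -0.555, -0.1, 0, 0, -0.047, 0], [0.563, -0.555, -0.1, 0, 0, -0.047, 0], [0.923, -0.791, -0.138, 0, 0, -0.163, 0], [0.923, -0.791, -0.138, 0, 0, -0.163, 0], [0.923, -0.791, -0.138, 0, 0, -0.163, 0]], "newtons": 20}}

```text
clock: 1.1
position: [0.4585, -0.1143, 0.2898]
tool_rot: [3.141, 0.0, 0.771]
force: [0.1, -1.1, 0.7]
grip_width: 0.0855
finger_force: 0.0
```

```bash
python3 -c "
from h import *
print(observe()['position'],observe()['tool_rot'])
delta([(.515,-.018,.30,44)])"
```

```text
[ 0.45846402 -0.11430558  0.28980099] [3.14129336e+00 2.78401536e-05 7.70721155e-01]
[0.215, -0.059, -0.02, 0.0, 0.0, 0.001]
```

Call:
{"method": "play_rows", "body": {"deltas": [[0.215, -0.059, -0.02, 0, 0, 0, 0], [0.215, -0.059, -0.02, 0, 0, 0, 0], [0.215, -0.059, -0.02, 0, 0, 0, 0], [0.215, -0.059, -0.02, 0, 0, 0, 0]]}}

```text
clock: 1.5
position: [0.5154, -0.0183, 0.2991]
tool_rot: [-3.141, -0.0, 0.77]
force: [0.7, -0.9, 0.5]
grip_width: 0.085
finger_force: 0.0
```

```bash
python3 - <<'E'
from h import *
s=observe();c=get_calibration("wrist");im=grab_frame("wrist")
print(s["position"],s["tool_rot"],c)
import json;json.dump({k:np.array(v).tolist() for k,v in c.items()},open("w1.json","w"))
cv2.imwrite("pics/w1.png",im[:,:,::-1])
E
```

```text
[ 0.51535709 -0.01833564  0.29914362] [-3.14071987e+00 -1.58833143e-04  7.70440172e-01] {'fovy': 69.07407807822186, 'cx': 278.8225062609221, 'cy': 211.11466595669307, 'xyz': array([0.5736937 , 0.03821615, 0.4411731 ]), 'rotation': array([ 2.82009034e+00, -5.45921894e-06, -7.98292553e-01])}
```

View pics/w1.png

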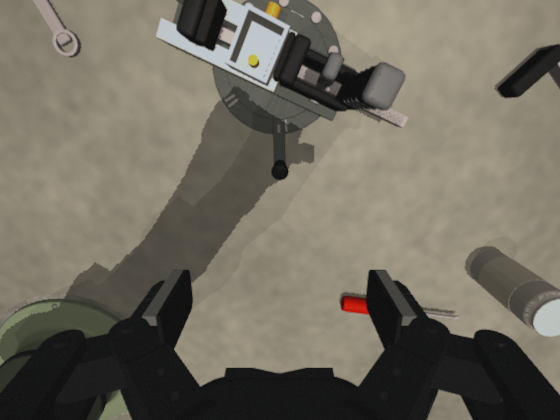

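The wrist view shows the knob top at (280,170), the pair of locked marks at about (230,98), the handle top at about (385,86) and the trigger top at (332,66). I'll zoom in for exact edges.

```bash
python3 - <<'E'
import cv2
t=cv2.imread("pics/w1.png")[0:190,150:415]
cv2.imwrite("pics/z1.png",cv2.resize(t,None,fx=3,fy=3,interpolation=cv2.INTER_CUBIC))
E
```

```text
(no output)
```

View pics/z1.png

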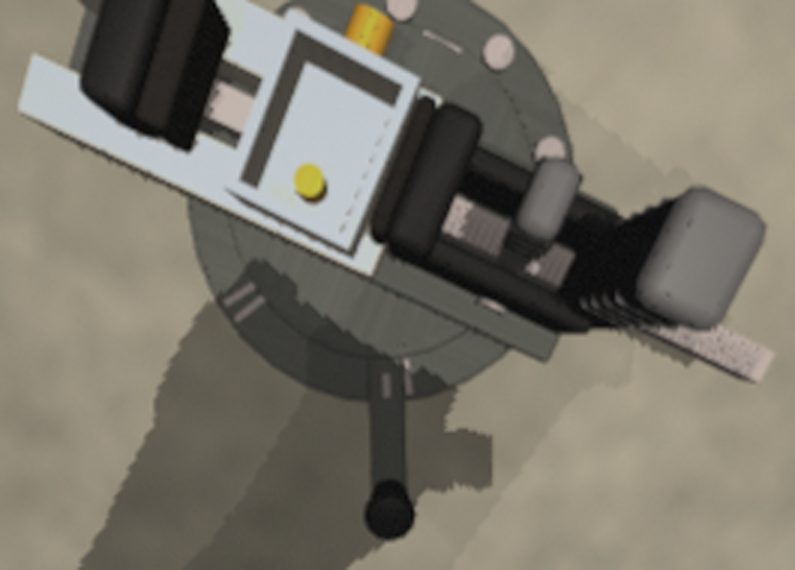

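```bash
python3 - <<'E'
from h import *
import json
from scipy.optimize import least_squares
np.set_printoptions(precision=4,suppress=True)
w=json.load(open("w1.json"));t=get_calibration("top");s=get_calibration("side")
W=lambda u,v:(150+(u+.5)/3-.5,(v+.5)/3-.5)
Z=lambda u,v:(175+(u+.5)/3.4-.5,165+(v+.5)/3.4-.5)
S=lambda u,v:(210+(u+.5-476)/2.6-.5,185+(v+.5)/2.6-.5)
P=np.array([onplane(w,*W(*a),.01)[:2] for a in ((191,205),(240,328),(300,380),(380,402),(460,390),(574,150),(545,75),(480,10))])
f=least_squares(lambda x:np.hypot(*(P-x).T)-.084,[.61,.07]);c=f.x;print("c",c,f.fun)
ang=lambda p:np.degrees(np.arctan2(p[1]-c[1],p[0]-c[0]))%360
for n,a in (("open",(407,375)),("lock",(244,300))):
    p=onplane(w,*W(*a),.01);print(n,p,ang(p))
p,e=tri([(w,*W(390,510)),(t,*Z(352,275)),(s,*S(722,156))]);print("knob",p,e,ang(p),np.hypot(*(p[:2]-c)))
p=onplane(w,*W(390,512),.072);print("knob plane",p,ang(p),np.hypot(*(p[:2]-c)))
for n,a,b,d,z in (("handle",(703,257),(335,44),(605,22),.202),("trig",(550,198),(283,85),(603,63),.185)):
    p,e=tri([(w,*W(*a)),(t,*Z(*b)),(s,*S(*d))]);print(n,p,e,ang(p)-180)
    p=onplane(w,*W(*a),z);print("   plane",p,ang(p)-180,np.hypot(*(p[:2]-c)))
a=onplane(w,*W(20,107),.08);b=onplane(w,*W(370,275),.08);print("rail dir",np.degrees(np.arctan2(*(a-b)[1::-1])))
a=onplane(w,*W(37,55),.08)
E
```

```text
c [0.6093 0.0749] [-0.0011 -0.0021 -0.0017 -0.0014  0.0006 -0.0012 -0.0018 -0.0026]
open [0.5658 0.0182 0.01  ] 232.54094669484445
lock [0.5382 0.0923 0.01  ] 166.21106546911278
knob [ 0.5221 -0.0129  0.0682] [0.0022114755034827096, 0.0008569954039543575, 0.0014033718598383154] 225.19087320160259 0.12368353667753142
knob plane [ 0.5239 -0.0117  0.072 ] 225.4184690446207 0.12159113044955024
handle [ 0.6412 -0.0065  0.2013] [0.0023926851064879676, 0.004572649375036752, 0.0028155390324590044] 111.39284158617045
   plane [ 0.6389 -0.0049  0.202 ] 110.39149225134611 0.0851090402808126
trig [0.6264 0.0276 0.1787] [0.002945493573634669, 0.0026044101677945926, 0.0006401091110992916] 109.90575775366045
   plane [0.6253 0.0307 0.185 ] 109.94549010323567 0.04696374286273225
rail dir 110.09856691560935
```

Clamp yaw is about 20° with its centre at (0.609,0.0745). The knob is at (0.521,-0.014), angle 225°, and locked is about 166°. I'll descend over the knob.

```bash
python3 -c "
from h import *
delta([(.5213,-.0138,.10,45),(.5213,-.0138,.034,45)])"
```

```text
[0.019, 0.0, 0.398, -0.0, 0.0, -0.008]
[0.019, 0.0, 0.53, -0.0, 0.0, -0.008]
```

Call:
{"method": "play_rows", "body": {"deltas": [[0.019, 0, 0.1, 0, 0, -0.008, 0], [0.019, 0, 0.2, 0, 0, -0.008, 0], [0.019, 0, 0.3, 0, 0, -0.008, 0.3], [0.019, 0, 0.4, 0, 0, -0.008, 0.5], [0.019, 0, 0.48, 0, 0, -0.008, 0.5], [0.019, 0, 0.53, 0, 0, -0.008, 0.5], [0.019, 0, 0.53, 0, 0, -0.008, 0.5]]}}

```text
clock: 2.25
position: [0.5193, -0.0154, 0.0318]
tool_rot: [-3.138, 0.004, 0.782]
force: [0.2, -0.5, 1.1]
grip_width: 0.0426
finger_force: 0.0
```

Call:
{"method": "play_rows", "body": {"deltas": [[0, 0, 0, 0, 0, 0, 0.7], [0, 0, 0, 0, 0, 0, 0.9], [0, 0, 0, 0, 0, 0, 1], [0, 0, 0, 0, 0, 0, 1], [0, 0, 0, 0, 0, 0, 1]], "newtons": 25}}

```text
clock: 2.75
position: [0.5222, -0.0146, 0.0357]
tool_rot: [3.14, -0.0, 0.783]
force: [-3.3, -5.7, 10.2]
grip_width: 0.02
finger_force: 25.3
```

```bash
python3 -c "
from h import *
s=observe();print(s['position'],s['force'],s['grip_width'],s['finger_force'])
c=np.array([.609,.0745]);p=s['position'][:2]-c
a0=np.degrees(np.arctan2(*p[::-1]))%360;r=np.hypot(*p);print(a0,r)
T=[]
for a in np.linspace(a0,168,10)[1:]:
    T.append((*(c+.1245*np.r_[np.cos(np.radians(a)),np.sin(np.radians(a))]),.034,a-180))
delta(T)"
```

```text
[ 0.522164   -0.01457119  0.03572384] [-3.27622565 -5.74719491 10.236055  ] 0.020043464551576077 25.330754347960465
225.7279967305851 0.12439520774288682
[0.001, -0.028, 0.003, 0.001, -0.0, 0.046]
[0.005, -0.055, 0.003, 0.001, -0.0, 0.1]
[0.012, -0.082, 0.003, 0.001, -0.0, 0.153]
[0.023, -0.108, 0.003, 0.001, -0.0, 0.207]
[0.036, -0.133, 0.003, 0.001, -0.0, 0.26]
[0.052, -0.156, 0.003, 0.001, -0.0, 0.314]
[0.07, -0.177, 0.003, 0.001, -0.0, 0.367]
[0.09, -0.196, 0.003, 0.001, -0.0, 0.42]
[0.113, -0.212, 0.003, 0.001, -0.001, 0.474]
```

Call:
{"method": "play_rows", "body": {"deltas": [[0, 0, -0.008, 0, 0, 0, 1], [0.001, -0.028, -0.008, 0, 0, 0.046, 1], [0.005, -0.055, -0.008, 0, 0, 0.1, 1], [0.012, -0.082, -0.008, 0, 0, 0.153, 1], [0.023, -0.108, -0.008, 0, 0, 0.207, 1], [0.036, -0.133, -0.008, 0, 0, 0.26, 1], [0.036, -0.133, -0.008, 0, 0, 0.26, 1]]}}

```text
clock: 3.45
position: [0.4862, 0.0476, 0.0384]
tool_rot: [-3.141, 0.002, 0.24]
force: [-4.9, -1.1, -15.3]
grip_width: 0.0197
finger_force: 27.2
```

```bash
python3 -c "
from h import *
s=observe();print(s['position'],s['force'],s['grip_width'],s['finger_force'])
c=np.array([.609,.0745]);p=s['position'][:2]-c
a0=np.degrees(np.arctan2(*p[::-1]))%360;r=np.hypot(*p);print(a0,r)
T=[]
for a in list(np.linspace(a0,168,6)[1:])+[165,162]:
    T.append((*(c+.1245*np.r_[np.cos(np.radians(a)),np.sin(np.radians(a))]),s['position'][2],a-180))
delta(T)"
```

```text
[0.486209   0.04756084 0.03839954] [ -4.87292939  -1.07143383 -15.25539003] 0.019696740784619405 27.18715715838698
192.37409777502614 0.12571136650000392
[0.004, -0.021, 0.0, -0.0, 0.001, 0.052]
[0.007, -0.042, 0.0, -0.0, 0.001, 0.092]
[0.012, -0.063, 0.0, -0.0, 0.001, 0.133]
[0.019, -0.083, 0.0, -0.0, 0.001, 0.174]
[0.027, -0.102, 0.0, -0.0, 0.001, 0.214]
[0.033, -0.114, 0.0, -0.0, 0.001, 0.239]
[0.04, -0.125, -0.0, -0.0, 0.001, 0.264]
```

Call:
{"method": "play_rows", "body": {"deltas": [[0.004, -0.021, 0.003, 0, 0, 0.052, 1], [0.007, -0.042, 0.003, 0, 0, 0.092, 1], [0.012, -0.063, 0.003, 0, 0, 0.133, 1], [0.019, -0.083, 0.003, 0, 0, 0.174, 1], [0.027, -0.102, 0.003, 0, 0, 0.214, 1], [0.033, -0.114, 0.003, 0, 0, 0.239, 1], [0.033, -0.114, 0.003, 0, 0, 0.239, 1]], "newtons": 40}}

```text
clock: 4.15
position: [0.4869, 0.1063, 0.0376]
tool_rot: [3.14, 0.006, -0.257]
force: [-27.2, 7.9, 21.5]
grip_width: 0.0197
finger_force: 40.1
```

```bash
python3 -c "
from h import *
s=observe();print(s['position'],s['force'],s['grip_width'],s['finger_force'])
c=np.array([.609,.0745]);p=s['position'][:2]-c
a0=np.degrees(np.arctan2(*p[::-1]))%360;r=np.hypot(*p);print(a0,r)
t=np.radians(a0);print('tangential',s['force'][:2]@np.r_[np.sin(t),-np.cos(t)])
T=[]
for a in (165,163,161,159):
    T.append((*(c+.1245*np.r_[np.cos(np.radians(a)),np.sin(np.radians(a))]),s['position'][2],a-180))
delta(T)"
```

```text
[0.486912   0.1062538  0.03758408] [-27.16952634   7.8752179   21.46471657] 0.01970489196491074 40.11845081811771
165.42098447839916 0.1261498445382965
tangential 0.7826719701906428
[0.003, -0.002, -0.0, 0.001, 0.003, 0.002]
[0.003, -0.011, -0.0, 0.001, 0.003, 0.019]
[0.004, -0.019, -0.0, 0.001, 0.003, 0.035]
[0.005, -0.028, -0.0, 0.001, 0.003, 0.052]
```

Call:
{"method": "play_rows", "body": {"deltas": [[-0.004, -0.008, -0.002, 0, 0, 0.015, 1], [-0.004, -0.016, -0.002, 0, 0, 0.03, 1], [-0.004, -0.016, -0.002, 0, 0, 0.03, 1], [-0.004, -0.016, -0.002, 0, 0, 0.03, 1]]}}

```text
clock: 4.55
position: [0.4876, 0.1079, 0.0378]
tool_rot: [3.134, 0.004, -0.324]
force: [-14.5, -30.8, 5.3]
grip_width: 0.0197
finger_force: 41.7
```

```bash
python3 - <<'E'
from h import *
s=observe();print(s['position'],s['force'],s['tool_rot'])
c=np.array([.609,.0745]);p=s['position'][:2]-c
a0=np.degrees(np.arctan2(*p[::-1]))%360;r=np.hypot(*p);print(a0,r)
t=np.radians(a0);print('tangential',s['force'][:2]@np.r_[np.sin(t),-np.cos(t)])
im=grab_frame("top");t=im[165:270,175:315,::-1]
cv2.imwrite("pics/t2.png",cv2.resize(t,None,fx=5,fy=5,interpolation=cv2.INTER_CUBIC))
E
```

```text
[0.48755053 0.10787925 0.03777151] [-14.5005432  -30.7723989    5.34917643] [ 3.13398517  0.00415808 -0.32404713]
164.63223948181292 0.12595296251782037
tangential -33.51496286671603
```

View pics/t2.png

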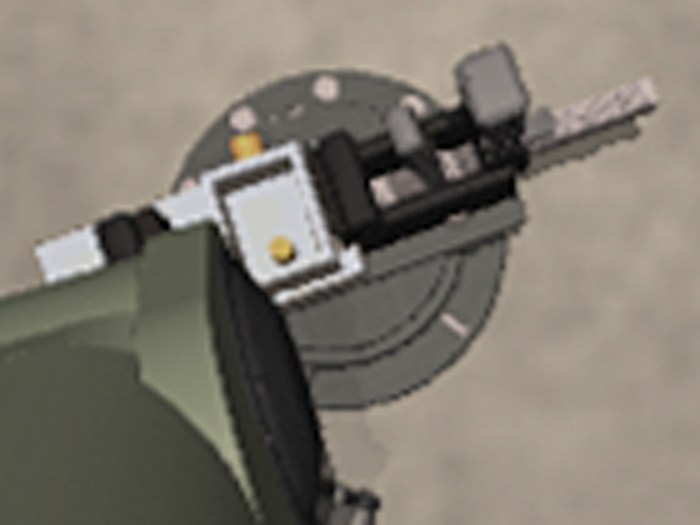

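The top view shows the clamp still facing the same way, with the gripper over the locked mark. The push is 33 N with no further motion, so the lever is at its stop. I'll release and lift.

Call:
{"method": "play_rows", "body": {"deltas": [[-0.002, 0.012, 0, 0, 0, -0.02, 0.9], [-0.002, 0.012, 0, 0, 0, -0.02, 0.5], [-0.002, 0.012, 0, 0, 0, -0.02, 0.5], [-0.002, 0.012, -0.08, 0, 0, -0.02, 0.5], [-0.002, 0.012, -0.18, 0, 0, -0.02, 0.4], [-0.002, 0.012, -0.28, 0, 0, -0.02, 0.2], [-0.002, 0.012, -0.38, 0, 0, -0.02, 0], [-0.002, 0.012, -0.48, 0, 0, -0.02, 0], [-0.002, 0.012, -0.55, 0, 0, -0.02, 0]], "newtons": 20}}

```text
clock: 5.5
position: [0.4879, 0.1086, 0.3171]
tool_rot: [-3.139, -0.003, -0.281]
force: [0.5, -0.1, -0.8]
grip_width: 0.0853
finger_force: 0.0
```

```bash
python3 -c "
from h import *
print(observe()['position'],observe()['force'])
delta([(.56,-.05,.32,20)])"
```

```text
[0.48789792 0.10855711 0.31713049] [ 0.49165192 -0.09990859 -0.7774304 ]
[0.227, 0.265, -0.006, -0.001, -0.002, -0.301]
```

```bash
python3 -c "
from h import *
delta([(.6324,.0101,.30,20)])"
```

```text
[0.332, 0.109, 0.035, -0.001, -0.002, -0.301]
```

Call:
{"method": "play_rows", "body": {"deltas": [[0.332, 0.109, 0.03, 0, 0, -0.301, 0], [0.332, 0.109, 0.03, 0, 0, -0.301, 0], [0.332, 0.109, 0.03, 0, 0, -0.301, 0], [0.332, 0.109, 0.03, 0, 0, -0.301, 0], [0.332, 0.109, 0.03, 0, 0, -0.301, 0], [0.332, 0.109, 0.03, 0, 0, -0.301, 0]]}}

```text
clock: 6.1
position: [0.632, 0.0092, 0.2978]
tool_rot: [-3.141, 0.0, 0.348]
force: [0.5, 0.7, 0.9]
grip_width: 0.0857
finger_force: 0.0
```

```bash
python3 - <<'E'
from h import *
s=observe();c=get_calibration("wrist");im=grab_frame("wrist")
print(s["position"],s["tool_rot"])
import json;json.dump({k:np.array(v).tolist() for k,v in c.items()},open("w2.json","w"))
cv2.imwrite("pics/w2.png",im[:,:,::-1])
E
```

```text
[0.63201992 0.00918752 0.29783466] [-3.14132132e+00  2.17704349e-05  3.48450810e-01]
```

View pics/w2.png

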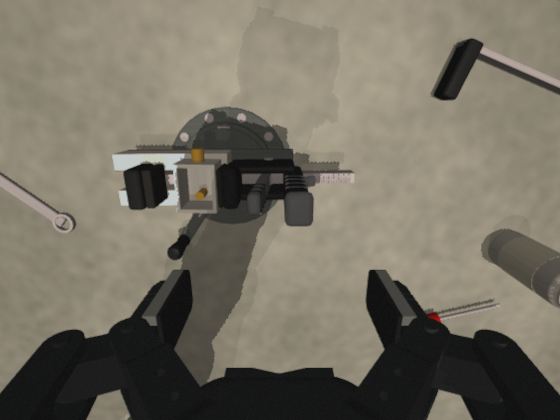

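The lever now sits at the locked pair of marks. The clamp lies level in the image, with the handle top centred at (299,208) and the trigger top at (256,200), so the fingers straddle them symmetrically. I'll compute the exact position.

```bash
python3 - <<'E'
from h import *
import json
np.set_printoptions(precision=4,suppress=True)
w=json.load(open("w1.json"));w2=json.load(open("w2.json"))
im=cv2.imread("pics/w2.png")
g=cv2.cvtColor(im,cv2.COLOR_BGR2GRAY)
m=((g>75)&(g<125)&(np.ptp(im.astype(int),axis=2)<10)).astype(np.uint8)[180:240,240:325]
n,l,st,ce=cv2.connectedComponentsWithStats(m)
for i in range(1,n):
    if st[i,4]>40: print(st[i]+[240,180,0,0,0],ce[i]+[240,180])
W=lambda u,v:(150+(u+.5)/3-.5,(v+.5)/3-.5)
c=np.array([.609,.0745]);u=np.array([np.cos(np.radians(110)),np.sin(np.radians(110))]);v=np.array([u[1],-u[0]])
for nm,a,b,z in (("handle",(299,208),(703,257),.202),("trig",(256,201),(550,198),.185)):
    p,e=tri([(w2,*a),(w,*W(*b))]);q=onplane(w2,*a,z)
    print(nm,p,e,q,"clampxy",(q[:2]-c)@v,(q[:2]-c)@u,"tri",(p[:2]-c)@v,(p[:2]-c)@u)
delta([(.6324,.0101,.146,20)])
E
```

```text
handle [ 0.6406 -0.006   0.196 ] [4.9886709608892684e-06, 4.9886709608908626e-06] [ 0.6422 -0.0049  0.202 ] clampxy 0.004081415169726619 -0.08600036183396491 tri 0.0021538875513860763 -0.08641909366068778
trig [0.6274 0.0299 0.1745] [0.0005849633661792608, 0.0005849633661792491] [0.6306 0.0296 0.185 ] clampxy 0.0049700865569413 -0.04961819305757151 tri 0.0020523569299030144 -0.048259818706085415
[0.001, 0.0, 0.304, -0.0, -0.0, -0.001]
```

```bash
python3 -c "
from h import *
delta([(.6347,.0097,.147,20)])"
```

```text
[0.006, 0.002, 0.302, -0.0, -0.0, -0.001]
```

Call:
{"method": "play_rows", "body": {"deltas": [[0.006, 0.002, 0.08, 0, 0, 0, 0], [0.006, 0.002, 0.14, 0, 0, 0, 0], [0.006, 0.002, 0.2, 0, 0, 0, 0], [0.006, 0.002, 0.26, 0, 0, 0, 0], [0.006, 0.002, 0.302, 0, 0, 0, 0.1], [0.006, 0.002, 0.302, 0, 0, 0, 0.2], [0.006, 0.002, 0.302, 0, 0, 0, 0.28]], "newtons": 20}}

```text
clock: 6.85
position: [0.635, 0.0104, 0.1481]
tool_rot: [3.141, -0.001, 0.348]
force: [-0.4, 0.1, 0.1]
grip_width: 0.0614
finger_force: 0.0
```

Call:
{"method": "play_rows", "body": {"deltas": [[0, 0, 0, 0, 0, 0, 0.33], [0, 0, 0, 0, 0, 0, 0.36], [0, 0, 0, 0, 0, 0, 0.38], [0, 0, 0, 0, 0, 0, 0.38]]}}

```text
clock: 7.25
position: [0.6351, 0.0099, 0.1477]
tool_rot: [3.141, -0.001, 0.348]
force: [0.9, 1.9, 3.2]
grip_width: 0.0531
finger_force: 1.4
```

Call:
{"method": "play_rows", "body": {"deltas": [[0, 0.004, 0, 0, 0, 0, 0.42], [0, 0.008, 0, 0, 0, 0, 0.46], [0, 0.012, 0, 0, 0, 0, 0.5], [0, 0.016, 0, 0, 0, 0, 0.54], [0, 0.016, 0, 0, 0, 0, 0.58], [0, 0.016, 0, 0, 0, 0, 0.6], [0, 0.016, 0, 0, 0, 0, 0.6]]}}

```text
clock: 7.95
position: [0.6377, 0.0031, 0.1478]
tool_rot: [-3.141, -0.001, 0.349]
force: [-2.9, 4.4, 11.8]
grip_width: 0.0383
finger_force: 19.8
```

Call:
{"method": "play_rows", "body": {"deltas": [[0, -0.008, 0, 0, 0, 0, 0.45], [0, -0.016, 0, 0, 0, 0, 0.34], [0, -0.016, 0, 0, 0, 0, 0.34], [0, -0.016, 0, 0, 0, 0, 0.34], [0, -0.01, 0, 0, 0, 0, 0.42], [0, -0.004, 0, 0, 0, 0, 0.48], [0, 0, 0, 0, 0, 0, 0.53], [0, 0.001, 0, 0, 0, 0, 0.57], [0, 0.001, 0, 0, 0, 0, 0.6], [0, 0.001, 0, 0, 0, 0, 0.6]]}}

```text
clock: 8.95
position: [0.6376, 0.003, 0.1475]
tool_rot: [-3.14, -0.001, 0.349]
force: [-5.3, 9.0, 10.0]
grip_width: 0.0381
finger_force: 20.1
```

```bash
python3 - <<'E'
from h import *
im=grab_frame("wrist");b=grab_frame("side")
o=np.hstack([cv2.resize(im[60:250,80:330],None,fx=1.6,fy=1.6),cv2.resize(b[185:325,210:330],(400,304))[:, :380]])
cv2.imwrite("pics/a.png",o[:,:,::-1]);print(o.shape)
E
```

```text
(304, 780, 3)
```

View pics/a.png

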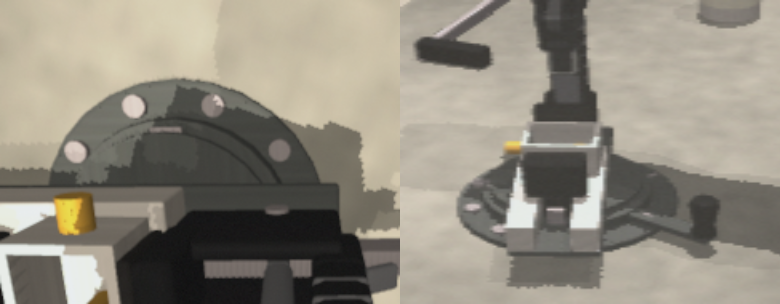

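The wrist crop shows the spigot and base. In the side crop the jaw block is still short of the chamber. The strokes are reaching full travel (38 mm), so I'll keep pumping and watch for the width to stall.

Call:
{"method": "play_rows", "body": {"deltas": [[0, -0.008, 0, 0, 0, 0, 0.45], [0, -0.016, 0, 0, 0, 0, 0.34], [0, -0.016, 0, 0, 0, 0, 0.34], [0, -0.016, 0, 0, 0, 0, 0.34], [0, -0.01, 0, 0, 0, 0, 0.42], [0, -0.004, 0, 0, 0, 0, 0.48], [0, 0, 0, 0, 0, 0, 0.53], [0, 0.002, 0, 0, 0, 0, 0.57], [0, 0.002, 0, 0, 0, 0, 0.6], [0, 0.002, 0, 0, 0, 0, 0.6]]}}

```text
clock: 10.05
position: [0.6378, 0.0029, 0.1477]
tool_rot: [-3.139, -0.001, 0.35]
force: [-8.0, 13.3, 13.3]
grip_width: 0.0373
finger_force: 21.4
```

Call:
{"method": "play_rows", "body": {"deltas": [[0, -0.008, 0, 0, 0, 0, 0.45], [0, -0.016, 0, 0, 0, 0, 0.34], [0, -0.016, 0, 0, 0, 0, 0.34], [0, -0.016, 0, 0, 0, 0, 0.34], [0, -0.01, 0, 0, 0, 0, 0.42], [0, -0.004, 0, 0, 0, 0, 0.48], [0, 0, 0, 0, 0, 0, 0.53], [0, 0.001, 0, 0, 0, 0, 0.57], [0, 0.001, 0, 0, 0, 0, 0.6], [0, 0.001, 0, 0, 0, 0, 0.6]]}}

```text
clock: 11.05
position: [0.6378, 0.0029, 0.1477]
tool_rot: [-3.138, -0.0, 0.35]
force: [-9.4, 15.2, 14.1]
grip_width: 0.0373
finger_force: 21.3
```

```bash
python3 - <<'E'
from h import *
b=grab_frame("side");t=grab_frame("top")
o=np.hstack([cv2.resize(t[170:245,170:270],(400,300),interpolation=2),cv2.resize(b[230:320,220:320],(333,300),interpolation=2)])
cv2.imwrite("pics/b.png",o[:,:,::-1])
E
```

```text
(no output)
```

View pics/b.png

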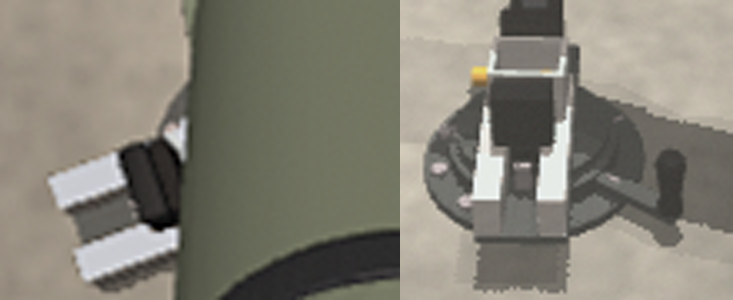

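The jaw is clearly advancing along the rails, seen from the longer bare rail ends at (60,190) in the top crop. I'm overshifted toward the handle, so I'll centre by 1.5 mm and pump on.

Call:
{"method": "play_rows", "body": {"deltas": [[0, -0.01, 0, 0, 0, 0, 0.45], [0, -0.019, 0, 0, 0, 0, 0.34], [0, -0.019, 0, 0, 0, 0, 0.34], [0, -0.019, 0, 0, 0, 0, 0.34], [0, -0.014, 0, 0, 0, 0, 0.42], [0, -0.008, 0, 0, 0, 0, 0.48], [0, -0.004, 0, 0, 0, 0, 0.53], [0, -0.003, 0, 0, 0, 0, 0.57], [0, -0.003, 0, 0, 0, 0, 0.6], [0, -0.003, 0, 0, 0, 0, 0.6]]}}

```text
clock: 12.15
position: [0.6377, 0.003, 0.1476]
tool_rot: [-3.14, -0.001, 0.349]
force: [-6.4, 9.3, 10.8]
grip_width: 0.0377
finger_force: 20.9
```

Call:
{"method": "play_rows", "body": {"deltas": [[0, -0.008, 0, 0, 0, 0, 0.45], [0, -0.016, 0, 0, 0, 0, 0.34], [0, -0.016, 0, 0, 0, 0, 0.34], [0, -0.016, 0, 0, 0, 0, 0.34], [0, -0.01, 0, 0, 0, 0, 0.42], [0, -0.005, 0, 0, 0, 0, 0.48], [0, -0.001, 0, 0, 0, 0, 0.53], [0, 0, 0, 0, 0, 0, 0.57], [0, 0, 0, 0, 0, 0, 0.6], [0, 0, 0, 0, 0, 0, 0.6]]}}

```text
clock: 13.15
position: [0.6377, 0.003, 0.1476]
tool_rot: [-3.14, -0.001, 0.349]
force: [-5.8, 7.8, 10.2]
grip_width: 0.0376
finger_force: 20.4
```

Call:
{"method": "play_rows", "body": {"deltas": [[0, -0.008, 0, 0, 0, 0, 0.45], [0, -0.016, 0, 0, 0, 0, 0.34], [0, -0.016, 0, 0, 0, 0, 0.34], [0, -0.016, 0, 0, 0, 0, 0.34], [0, -0.01, 0, 0, 0, 0, 0.42], [0, -0.005, 0, 0, 0, 0, 0.48], [0, -0.001, 0, 0, 0, 0, 0.53], [0, 0, 0, 0, 0, 0, 0.57], [0, 0, 0, 0, 0, 0, 0.6], [0, 0, 0, 0, 0, 0, 0.6]]}}

```text
clock: 14.15
position: [0.6377, 0.003, 0.1476]
tool_rot: [-3.14, -0.001, 0.349]
force: [-5.5, 9.6, 9.4]
grip_width: 0.038
finger_force: 20.6
```

```bash
python3 - <<'E'
from h import *
b=grab_frame("side");t=grab_frame("top")
o=np.hstack([cv2.resize(t[170:245,170:270],(400,300),interpolation=2),cv2.resize(b[230:320,220:320],(333,300),interpolation=2)])
cv2.imwrite("pics/c.png",o[:,:,::-1])
E
```

```text
(no output)
```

View pics/c.png

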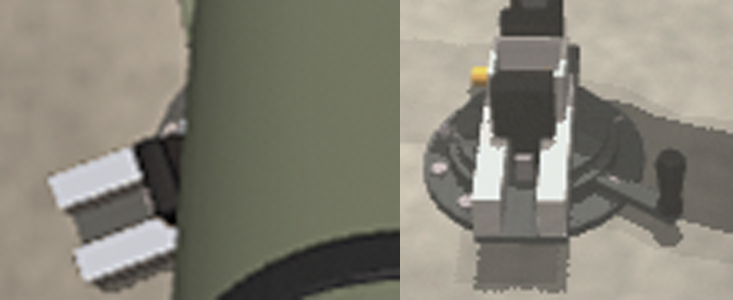

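The jaw advanced another 9 mm or so (rail edge from 120 to 137 in the top crop) and now looks close to the chamber in the side crop. I'll go one stroke at a time.

Call:
{"method": "play_rows", "body": {"deltas": [[0, -0.008, 0, 0, 0, 0, 0.45], [0, -0.016, 0, 0, 0, 0, 0.34], [0, -0.016, 0, 0, 0, 0, 0.34], [0, -0.016, 0, 0, 0, 0, 0.34], [0, -0.01, 0, 0, 0, 0, 0.42], [0, -0.005, 0, 0, 0, 0, 0.48], [0, -0.001, 0, 0, 0, 0, 0.53], [0, 0, 0, 0, 0, 0, 0.57], [0, 0, 0, 0, 0, 0, 0.6], [0, 0, 0, 0, 0, 0, 0.6]]}}

```text
clock: 15.25
position: [0.6377, 0.0031, 0.1476]
tool_rot: [-3.14, -0.001, 0.349]
force: [-6.1, 8.8, 9.6]
grip_width: 0.038
finger_force: 20.0
```

Call:
{"method": "play_rows", "body": {"deltas": [[0, -0.008, 0, 0, 0, 0, 0.45], [0, -0.016, 0, 0, 0, 0, 0.34], [0, -0.016, 0, 0, 0, 0, 0.34], [0, -0.016, 0, 0, 0, 0, 0.34], [0, -0.01, 0, 0, 0, 0, 0.41], [0, -0.006, 0, 0, 0, 0, 0.46], [0, -0.003, 0, 0, 0, 0, 0.5], [0, -0.001, 0, 0, 0, 0, 0.53], [0, 0, 0, 0, 0, 0, 0.56], [0, 0, 0, 0, 0, 0, 0.58]]}}

```text
clock: 16.25
position: [0.6377, 0.0033, 0.148]
tool_rot: [-3.14, -0.001, 0.349]
force: [-8.4, 11.0, 17.2]
grip_width: 0.0382
finger_force: 20.7
```

```bash
python3 - <<'E'
from h import *
b=grab_frame("side");t=grab_frame("top")
o=np.hstack([cv2.resize(t[170:245,170:270],(400,300),interpolation=2),cv2.resize(b[230:320,220:320],(333,300),interpolation=2)])
cv2.imwrite("pics/d.png",o[:,:,::-1])
E
```

```text
(no output)
```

View pics/d.png

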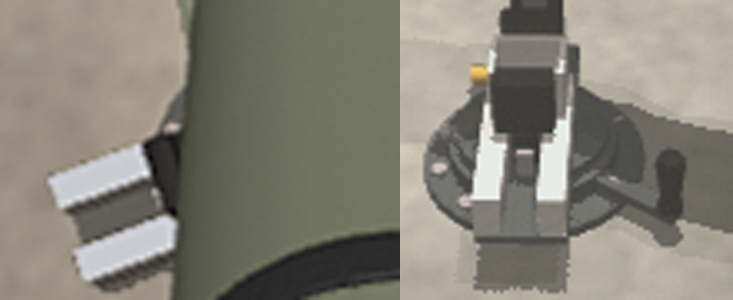

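The jaw moved about 5 to 6 mm more over two strokes. I've now viewed one picture over the allowance of 10, so from here I'll track the jaw edge numerically.

```bash
cat > je.py <<'E'
from h import *
def edge(o):
    g=cv2.cvtColor(o,cv2.COLOR_BGR2GRAY).astype(np.float32);r=[]
    for off in range(-6,7,2):
        d=np.arange(0,110,.25);x=(75+d*.93).astype(np.float32);y=(187+off-d*.37).astype(np.float32)
        p=cv2.remap(g,x[None],y[None],1)[0];k=np.where(p<120)[0];r.append(d[k[0]] if len(k) else np.nan)
    return np.median(r)/4*2.0
if __name__=="__main__":
    t=grab_frame("top");o=cv2.resize(t[170:245,170:270],(400,300),interpolation=2)[:,:,::-1].copy()
    L=[edge(cv2.imread(f"pics/{n}.png")) for n in "bcd"]
    print("jaw mm (b,c,d,now)",L,edge(o))
E
python3 je.py
```

```text
jaw mm (b,c,d,now) [np.float64(24.75), np.float64(33.25), np.float64(38.125)] 38.125
```

Call:
{"method": "play_rows", "body": {"deltas": [[0, -0.008, 0, 0, 0, 0, 0.45], [0, -0.016, 0, 0, 0, 0, 0.34], [0, -0.016, 0, 0, 0, 0, 0.34], [0, -0.016, 0, 0, 0, 0, 0.34], [0, -0.01, 0, 0, 0, 0, 0.41], [0, -0.006, 0, 0, 0, 0, 0.46], [0, -0.003, 0, 0, 0, 0, 0.5], [0, -0.001, 0, 0, 0, 0, 0.53], [0, 0, 0, 0, 0, 0, 0.55], [0, 0, 0, 0, 0, 0, 0.56]]}}

```text
clock: 17.4
position: [0.6377, 0.0033, 0.1479]
tool_rot: [-3.14, -0.001, 0.349]
force: [-9.2, 11.4, 16.4]
grip_width: 0.0387
finger_force: 19.2
```

```bash
python3 je.py
```

```text
jaw mm (b,c,d,now) [np.float64(24.75), np.float64(33.25), np.float64(38.125)] 38.125
```

The jaw edge did not advance in that stroke, so the jaw is probably bearing. I'll check by releasing, measuring the spring-back, and squeezing again.

Call:
{"method": "play_rows", "body": {"deltas": [[0, -0.008, 0, 0, 0, 0, 0.45], [0, -0.016, 0, 0, 0, 0, 0.34], [0, -0.016, 0, 0, 0, 0, 0.34], [0, -0.016, 0, 0, 0, 0, 0.34]]}}

```text
clock: 17.85
position: [0.635, 0.0089, 0.147]
tool_rot: [3.141, 0.0, 0.348]
force: [-1.2, 1.8, -0.3]
grip_width: 0.0563
finger_force: 1.3
```

```bash
python3 je.py
```

```text
jaw mm (b,c,d,now) [np.float64(24.75), np.float64(33.25), np.float64(38.125)] 36.125
```

Call:
{"method": "play_rows", "body": {"deltas": [[0, 0.006, 0, 0, 0, 0, 0.41], [0, 0.01, 0, 0, 0, 0, 0.46], [0, 0.011, 0, 0, 0, 0, 0.48], [0, 0.011, 0, 0, 0, 0, 0.48]]}}

```text
clock: 18.3
position: [0.6366, 0.0057, 0.1474]
tool_rot: [-3.139, -0.0, 0.349]
force: [-6.8, 10.7, 8.9]
grip_width: 0.0445
finger_force: 6.4
```

```bash
python3 je.py
```

```text
jaw mm (b,c,d,now) [np.float64(24.75), np.float64(33.25), np.float64(38.125)] 36.5
```

Call:
{"method": "play_rows", "body": {"deltas": [[0, 0.002, 0, 0, 0, 0, 0.5], [0, 0.004, 0, 0, 0, 0, 0.53], [0, 0.005, 0, 0, 0, 0, 0.56], [0, 0.005, 0, 0, 0, 0, 0.6], [0, 0.005, 0, 0, 0, 0, 0.6], [0, 0.005, 0, 0, 0, 0, 0.6]]}}

```text
clock: 18.95
position: [0.6377, 0.0033, 0.148]
tool_rot: [-3.14, -0.001, 0.349]
force: [-8.2, 9.5, 16.6]
grip_width: 0.0385
finger_force: 20.6
```

```bash
python3 je.py
```

```text
jaw mm (b,c,d,now) [np.float64(24.75), np.float64(33.25), np.float64(38.125)] 38.125
```

Releasing let the jaw spring back about 2 mm, and squeezing brought it fully up again. That puts the grip near 40 N, held by the squeezed trigger, so I'm handing in.

```bash
python3 -c "
from workcell import *
print(job_done())"
```

```text
the job is handed in; nothing more can be done
None
```

I handed the job in at about 19 s, and no verdict came back: the lock ring is at its stop, and the jaw grips the chamber with an estimated 40 N while the fingers still squeeze the trigger; I viewed 11 pictures, one over the limit of 10.

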